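Turn the roaster's hot sign

TASK

The garlic roaster has just come out of the oven, so turn the two-sided sign that stands beside it half a turn: the face with the three wavy steam lines must look to the front of the counter (away from the robot), with the board square over its foot. Let go of it, and leave the roaster and the identical sign beside the small steel bowl as they are.

Things in the scene. Friction and masses are not known exactly. Their poses are not given: they have to be found in the camera images.
- sign_foot: Fixed steel foot (80 x by 130 y by 12 mm high) of the sign to turn; origin under its centre, on the counter; x points to the sign's front, within 20 deg of straight away from the robot. A bamboo board (110 wide, 10 thick, 35 to 140 mm above the counter) pivots at mid-width on the vertical axis through the origin: either way, no stops within half a turn, 0.03 N m friction, stays where left.
- sign_peg (a point): Top centre of the board's peg: upright steel sleeve, 16 mm diameter that spins freely, on the board's top edge, 140 to 185 mm above the counter, 45 mm from the pivot; nothing else is above the board. Axes turn with the board: y from pivot to peg, z up, x out of the ring face; steam lines on -x face. Start: ring to front, up to 20 deg askew, peg on foot's +y side; done: on -y side.
- roaster: Loose terracotta garlic roaster, round, 120 mm diameter, 116 mm high to the top of the knob on its domed lid; origin at the centre of its underside. It stands 155 to 170 mm from the pivot of the sign to turn, on the foot's +y side. Leave it alone.
- other_sign_peg (a point): Top centre of the turning peg of the other, identical sign, which stands beside a small steel bowl, about 0.4 to 0.55 m away; same axes as sign_peg. Leave it alone.
Mind the look-alikes: they are no part of the job. What is shaped like the sign_foot but green is not meant.

How it is judged:
At the end, for the whole second after the job is handed in: The board of the sign beside the roaster has been turned about half a turn from its start: the steam lines look to the front, the board lies within 15 degrees of square with its foot, the peg on the foot's -y side, and it stays there (angle between the x axis of sign_peg and the x axis of sign_foot, either way round below 0.262 rad and y of sign_peg in the frame of sign_foot below -0.03 m); the robot touches nothing.
It fails at once if the other sign is turned (its peg moves more than 15 mm) (distance of other_sign_peg from where it was at the start of the episode above 0.015 m).
It fails at once if the roaster is pushed more than 20 mm or tipped more than 20 degrees (distance of roaster from where it was at the start of the episode above 0.02 m or angle between roaster's own z axis and vertical above 0.35 rad).
It also fails if it takes over 42 s, if anything falls off the work surface, if the arm or the gripper's body presses on something with over 40 N, if the wrist force passes 120 N, or if a joint passes its speed limit or range.

ROBOT

A 6-joint arm with a two-finger parallel gripper is mounted at the origin on the work surface. World frame = base frame: x ahead of the robot, y to its left, z up, the work surface at z = 0. Lengths are in m, angles in rad, forces in N, time in s.
With the tool pointing down it reaches from about 0.3 to 0.85 m from the base axis. Payload 5.4 kg.
Tool frame: the origin (TCP) lies at the very end of the fingers, on their centre line; the grasp point (between the pads) lies 19 mm behind it (ctrl.pinch_z is the distance from the TCP to the grasp point, in m); z points along the fingers, y is the line along which they close (so a half turn about z gives the same grasp; the last joint's range is limited). The gripper opens to 85 mm and grips with 20 to 120 N. Pads are 22 mm wide; open, the fingers measure 114 mm over their backs; the gripper's body (76 mm by 85 mm) begins 54 mm behind the grasp point. The pads swing forward as they close: fully open they stand 13 mm farther back than shut.
Start: joints at [-1.461, 0.158, 1.597, -0, 1.386, -0.21], TCP at [0.181, -0.546, 0.207] pointing down, gripper open.
Joint ranges: [-2.91, 2.91], [-0.94, 2.29], [0.18, 2.7], [-1.29, 4.43], [0.17, 2.64], [-3, 3]. Speed limits (rad/s): [2.57, 2.57, 3.14, 3.14, 3.14, 3.14].

INTERFACE

Orientations are given as a rotation vector (axis times angle).
In Python, from workcell import monitor, imaging, ctrl gives the robot as it stands.
- The arm moves only by the tool servo_tool, never from a script. Its argument "plan" is text: rows parted by semicolons, each of 7 numbers parted by spaces: the turn, a rotation vector about the tool's x, y, z in degrees, then the shift along the tool's x, y, z in mm, then the closure, from -1 (fully open) to 1 (shut). A call has 1 to 20 rows; each row shifts and turns the commanded pose from where the row before left it, along the tool's axes as they then stand; what a row does not reach is not made up. A row lasts 1/10 s, in which the tool goes at most 50 mm and 8.59 degrees, less where a joint would pass 70% of its speed; a pose out of reach is approached as far as the arm can. A call with a gripper value outside its range is refused whole. The fingers move at their own pace and stop on an object; "newtons" is the grip in N (left out, the last holds). Time passes only in rows, so rows that do not move let the fingers close. It gives the time, the measured TCP pose, the force, the opening and the grip force at its end, in the units of the state.
- monitor.sense(): the state, without advancing time (a new reading comes with each control period).
- imaging.camera(name): name is "scene" or "top" or "wrist"; returns (picture, depth): 400x640x3 uint8, red, green, blue; 400x640 float32, m along the optical axis (not along the pixel's ray), 0 where there is no reading.
- imaging.camera_params(name): a dict with "intrinsics" (3x3 intrinsics, pixels), "R" (3x3) and "t" (3): a world point X has camera coordinates R X + t. Camera axes: x right, y down, z forward; pixel columns grow to the right and rows downward; lengths in m; the calibration is good to about 2 mm. The wrist camera is an equidistant fisheye: a pixel r from the principal point sees the ray r / f radians off the axis. A picture is of the moment at which its call begins: read the wrist's pose just before it. camera_params takes no time and is no camera call; for the wrist camera it gives the pose at the moment of the call.
- ctrl.hand_in(): hands the job in; it is judged then, once.
Trained networks look in the newest picture that a camera, given by its name, has taken for a name from the list of things; names that differ only in an ending like _2 or _b are one class to them, and where a whole thing is asked for, a point or a joint stands for the part that bears it (a point fixed in the world has none). Each returns a list of dicts, best first, with "p" (0 to 1); they miss things now and then, are a little off and sometimes report something else, mostly with a low value. They report only what shows in the picture. A call takes as long as a camera call. They do not tell look-alikes from the thing itself.
- imaging.spot_in(camera, thing): "position" ([column, row] in pixels, amid what is visible of it).
The state is a dict: "clock": time; "qpos": joint angles; "joint_vel": joint speeds; "joint_efforts": joint torques, N m; "eef_pos": TCP position; "tool_rot": TCP orientation; "contact_force": force on the tool from outside, world axes, zero at the start; "torque": the same for the moment, N m; "width": finger opening in m; "gripper_force": force on a finger pad.
Only numpy, scipy, OpenCV 4.12 (cv2) and the standard library are available. Lean on these libraries where they do the work, as an engineer would, in place of code of your own. Each camera call takes 0.05 s, during which the arm holds its last target. There are 200 camera calls.

## Working session

There is one attempt and no reset: what is moved stays moved. The work goes in short steps, Python scripts to look and compute and a tool call to move; the robot and the scene stay as the last step left them, time stands still between calls to the robot, and variables do not carry over. Pictures are saved under pics/ and viewed, at most 10 in all, crops included, and the job is handed in when it is done.

Besides the shell and the picture viewer there is one more tool, called after ">>>" as name(argument=value, ...) on one line, values as JSON. servo_tool: Moves the arm, as the interface text tells. Its arguments: {"type":"object","properties":{"plan":{"type":"string"},"newtons":{"type":"number"}},"required":["plan"]}

```bash
mkdir -p pics
cat > h.py <<'E'
import numpy as np, cv2
from workcell import monitor, imaging, ctrl
def grab(n):
    p,d=imaging.camera(n); return p,d,imaging.camera_params(n)
def world(c,u,v,z):  # depth z
    K,R,t=[np.array(c[k]) for k in("intrinsics","R","t")]
    return R.T@(np.linalg.inv(K)@np.array([u,v,1.])*z-t)
def cloud(c,d):
    K,R,t=[np.array(c[k]) for k in("intrinsics","R","t")]
    v,u=np.mgrid[:400,:640]; P=np.stack([u,v,np.ones_like(u)],-1).reshape(-1,3)@np.linalg.inv(K).T*d.reshape(-1,1)
    return ((P-t)@R).reshape(400,640,3)
E
python3 - <<'E'
from h import *
for n in("scene","top"):
    p,d,c=grab(n); cv2.imwrite(f"pics/{n}0.png",p[...,::-1]); W=cloud(c,d); np.savez(f"{n}0.npz",p=p,d=d,W=W)
    print(n, (-np.array(c["R"]).T@c["t"]).round(3))
    for k in("sign_foot","sign_peg","roaster"):
        for r in imaging.spot_in(n,k)[:4]:
            u,v=np.round(r["position"]).astype(int); print(k,r["p"],u,v,W[v,u].round(3))
s=monitor.sense();print(s["clock"],s["tool_rot"],s["eef_pos"])
E
```

```text
scene [ 1.474 -0.022  1.019]
sign_foot 0.98 376 204 [0.364 0.29  0.073]
sign_foot 0.85 434 180 [0.258 0.494 0.063]
sign_foot 0.79 353 251 [0.526 0.196 0.056]
sign_peg 0.89 356 240 [0.524 0.202 0.093]
sign_peg 0.81 374 198 [0.364 0.283 0.095]
sign_peg 0.74 433 174 [0.258 0.487 0.086]
roaster 0.69 415 261 [0.592 0.343 0.07 ]
top [0.349 0.118 1.54 ]
sign_foot 0.8 208 249 [0.258 0.483 0.058]
sign_foot 0.72 300 166 [0.509 0.196 0.073]
sign_foot 0.68 273 215 [0.36  0.275 0.118]
sign_peg 0.92 204 250 [0.257 0.49  0.078]
sign_peg 0.7 271 216 [0.357 0.279 0.135]
sign_peg 0.51 295 162 [0.516 0.208 0.124]
roaster 0.73 251 155 [0.543 0.343 0.093]
0.4 [-3.10116552e+00 -5.00235320e-01 -1.75323884e-05] [ 0.1807464  -0.54572765  0.2069251 ]
```

View pics/scene0.png

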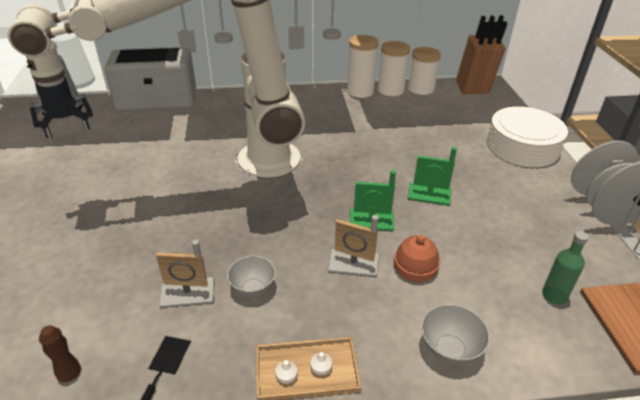

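View pics/top0.png

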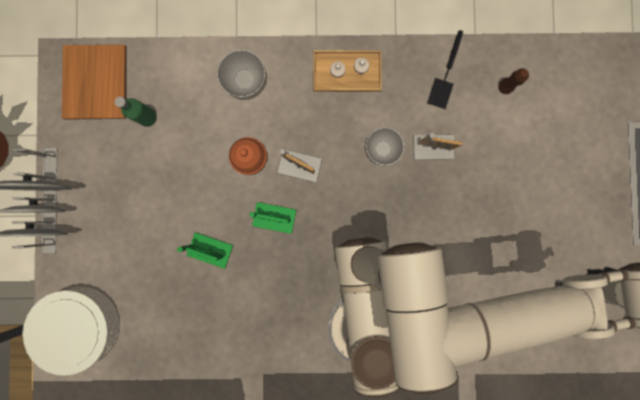

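Candidates: tan sign by the roaster at scene (355,247) / top (300,164), the target. The tan sign by the bowl at scene (183,275) / top (436,146) must stay as it is. The green ones at scene (373,203) and (432,178) are look-alikes. I choose the first, then measure it and check it in a crop.

Run:
```python
from h import *
ims=[]
for n,(u,v) in(("scene",(375,250)),("top",(285,165))):
    a=np.load(n+"0.npz");ims.append(cv2.resize(a["p"][v-45:v+45,u-60:u+60],(480,360),interpolation=2))
    W=a["W"];p=a["p"].astype(int)
    near=np.hypot(W[...,0]-.515,W[...,1]-.2)<.1
    z=W[...,2]; red=(p[...,0]-p[...,2]>50)&(p[...,0]>1.6*p[...,1])
    b=near&(z>.03)&(z<.137)&~red; pk=near&(z>.15)&(z<.2)
    f=near&(z>.006)&(z<.02)
    print(n,"board n",b.sum(),"peg",pk.sum(),W[pk].mean(0).round(3) if pk.any() else "",np.ptp(W[pk],0).round(3) if pk.any() else "")
    (cx,cy),s,ang=cv2.minAreaRect(W[b][:,:2].astype(np.float32)); print("board",cx,cy,s,ang, "z",z[b].max())
    print("corners",cv2.boxPoints(((cx,cy),s,ang)).round(3).tolist())
    r=cv2.minAreaRect(W[f][:,:2].astype(np.float32)); print("foot",f.sum(),r)
    R=near|(np.hypot(W[...,0]-.55,W[...,1]-.345)<.1); R&=red&(z>.02)
    print("roaster",W[R][:,:2].min(0),W[R][:,:2].max(0),z[R].max())
    gr=(p[...,1]>1.5*p[...,0])&(np.hypot(W[...,0]-.36,W[...,1]-.28)<.12)&(z>.005)
    print("green",W[gr].min(0),W[gr].max(0))
    bo=b&0
cv2.imwrite("pics/crop.png",np.vstack(ims)[...,::-1][:600] if 0 else np.hstack([cv2.resize(i,(400,300)) for i in ims])[...,::-1])
```

```text
scene board n 1198 peg 87 [0.548 0.237 0.171] [0.015 0.016 0.038]
board 0.524713933467865 0.19742028415203094 (0.11056611686944962, 0.019116396084427834) 61.240596771240234 z 0.13691941994918663
corners [[0.49000000953674316, 0.15399999916553497], [0.5059999823570251, 0.14399999380111694], [0.5600000023841858, 0.2409999966621399], [0.5429999828338623, 0.25]]
foot 857 ((0.5045987367630005, 0.20581886172294617), (0.14862728118896484, 0.1395266056060791), 86.68199157714844)
roaster [0.51869277 0.3019734 ] [0.6152155  0.41501407] 0.1191648037995933
green [0.30689241 0.218363   0.00516731] [0.4074376  0.35010253 0.18698846]
top board n 117 peg 33 [0.539 0.24  0.18 ] [0.014 0.013 0.039]
board 0.5177903175354004 0.2002745419740677 (0.10720250010490417, 0.01781022921204567) 61.125205993652344 z 0.13696355191359383
corners [[0.48399999737739563, 0.15800000727176666], [0.5, 0.14900000393390656], [0.5509999990463257, 0.24300000071525574], [0.5360000133514404, 0.25200000405311584]]
foot 890 ((0.5153036117553711, 0.19554239511489868), (0.19244377315044403, 0.18660593032836914), 8.7810640335083)
roaster [0.49294199 0.30456164] [0.60026626 0.41322491] 0.12333709764019267
green [0.3053456  0.21654958 0.0054732 ] [0.39945203 0.35126929 0.19046178]
```

View pics/crop.png

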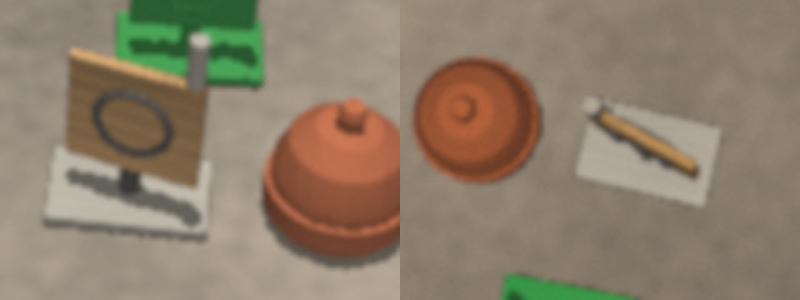

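The crop shows the tan sign with its ring face to the front. The peg is at the left end (top crop at 592,104), next to the roaster knob (462,108), and the foot is grey steel. It is the right sign. I'll grip the spinning peg and swing it clockwise via the front, turning the tool along with it. First, travel at height.

>>> servo_tool(plan="0 0 0 29.4 -31.7 -8 -1;0 0 0 29.4 -31.7 -8 -1;0 0 0 29.4 -31.7 -8 -1;0 0 0 29.4 -31.7 -8 -1;0 0 0 29.4 -31.7 -8 -1;0 0 0 29.4 -31.7 -8 -1;0 0 0 29.4 -31.7 -8 -1;0 0 0 29.4 -31.7 -8 -1;0 0 0 29.4 -31.7 0 -1;0 0 0 29.4 -31.7 0 -1;0 0 0 29.4 -31.7 0 -1;0 0 0 29.4 -31.7 0 -1;0 0 0 29.4 -31.7 0 -1;0 0 0 29.4 -31.7 0 -1;0 0 0 29.4 -31.7 0 -1;0 0 0 29.4 -31.7 0 -1;0 0 0 29.4 -31.7 0 -1;0 0 0 29.4 -31.7 0 -1;0 0 0 29.4 -31.7 0 -1;0 0 0 29.4 -31.7 0 -1", newtons=20)

```text
clock: 2.4
eef_pos: [0.5401, 0.2427, 0.2711]
tool_rot: [3.101, 0.501, 0.0]
contact_force: [1.0, -0.1, 1.3]
width: 0.0855
gripper_force: 0.0
```

>>> servo_tool(plan="0 0 -8.5 0 0 0 -1;0 0 -8.5 0 0 0 -1;0 0 -8.5 0 0 0 -1;0 0 -8.5 0 0 0 -1;0 0 -8.5 0 0 0 -1;0 0 -8.5 0 0 0 -1;0 0 -8.5 0 0 0 -1;0 0 -8.5 0 0 0 -1;0 0 -8.5 0 0 0 -1;0 0 -8.5 0 0 0 -1;0 0 -8.5 0 0 0 -1;0 0 -8.5 0 0 0 -1;0 0 -8.5 0 0 0 -1;0 0 -8.5 0 0 0 -1;0 0 -8.5 0 0 0 -1;0 0 -8.5 0 0 0 -1;0 0 -8.5 0 0 0 -1;0 0 -8.5 0 0 0 -1;0 0 -8.5 0 0 0 -1;0 0 -8.5 0 0 0 -1")

```text
clock: 4.4
eef_pos: [0.5396, 0.2409, 0.2711]
tool_rot: [0.238, -3.133, 0.0]
contact_force: [0.3, 0.2, -0.1]
width: 0.0857
gripper_force: 0.0
```

>>> servo_tool(plan="0 0 -8.5 0 0 0 -1;0 0 -8.5 0 0 0 -1;0 0 -8.5 0 0 0 -1;0 0 -8.5 0 0 0 -1;0 0 -8.5 0 0 0 -1;0 0 -8.5 0 0 0 -1;0 0 0 0 0 0 -1;0 0 0 0 0 0 -1")

```text
clock: 5.2
eef_pos: [0.5396, 0.2409, 0.2711]
tool_rot: [1.55, -2.733, 0.0]
contact_force: [0.0, -0.5, 0.2]
width: 0.085
gripper_force: 0.0
```

```bash
cat >> h.py <<'E'
from scipy.spatial.transform import Rotation as Ro
def state():
    s=monitor.sense(); R=Ro.from_rotvec(s["tool_rot"]).as_matrix()
    print("t",s["clock"],"tcp",np.round(s["eef_pos"],4),"xang",np.degrees(np.arctan2(R[1,0],R[0,0])).round(2),"zax",R[:,2].round(3),"q",np.round(s["qpos"],2),"F",np.round(s["contact_force"],1),"w",s["width"],s["gripper_force"]); return s,R
def wcloud(c,d):
    K,R,t=[np.array(c[k]) for k in("intrinsics","R","t")]
    v,u=np.mgrid[:400,:640]; a=(u-K[0,2])/K[0,0]; b=(v-K[1,2])/K[1,1]; th=np.hypot(a,b)+1e-9
    P=np.stack([a/th*np.tan(th),b/th*np.tan(th),np.ones_like(a)],-1).reshape(-1,3)*d.reshape(-1,1)
    return ((P-t)@R).reshape(400,640,3)
E
python3 - <<'E'
from h import *
state()
p,d,c=grab("wrist"); W=wcloud(c,d); cv2.imwrite("pics/w1.png",p[...,::-1]); np.savez("w1.npz",p=p,d=d,W=W)
print("cam",(-np.array(c["R"]).T@c["t"]).round(3))
for k in("sign_foot","sign_peg","roaster"):
    for r in imaging.spot_in("wrist",k)[:3]:
        u,v=np.round(r["position"]).astype(int); print(k,r["p"],u,v,W[v,u].round(3))
near=np.hypot(W[...,0]-.52,W[...,1]-.2)<.09
z=W[...,2]
for n,lo,hi in(("pegtop",.179,.2),("peg",.15,.2),("board",.125,.145),("foot",.006,.018)):
    m=near&(z>lo)&(z<hi); 
    if m.any(): print(n,m.sum(),np.median(W[m],0).round(4),cv2.minAreaRect(W[m][:,:2].astype(np.float32)))
E
```

```text
t 5.2 tcp [0.5396 0.2409 0.2711] xang -120.88 zax [-0. -0. -1.] q [ 0.22  0.16  1.46 -0.    1.51 -2.39] F [ 0.  -0.5  0.2] w 0.08496805576438668 0.0
cam [0.497 0.171 0.439]
sign_foot 0.9 549 214 [0.255 0.483 0.068]
sign_foot 0.83 316 129 [0.512 0.192 0.141]
sign_foot 0.6 456 129 [0.358 0.284 0.065]
sign_peg 0.9 566 220 [0.256 0.474 0.115]
sign_peg 0.88 313 146 [0.523 0.205 0.14 ]
sign_peg 0.78 470 132 [0.359 0.283 0.108]
roaster 0.56 356 236 [0.539 0.334 0.09 ]
pegtop 277 [0.5408 0.2388 0.1854] ((0.5412100553512573, 0.23942233622074127), (0.015318244695663452, 0.015567321330308914), 34.38197708129883)
peg 420 [0.5396 0.2369 0.1849] ((0.541071891784668, 0.2391127347946167), (0.015929926186800003, 0.015836622565984726), 31.36259651184082)
board 1015 [0.5149 0.1948 0.1404] ((0.5142804980278015, 0.1950094848871231), (0.0944695845246315, 0.012506692670285702), 60.47098922729492)
foot 4001 [0.516  0.1975 0.0126] ((0.518982470035553, 0.20084403455257416), (0.13110050559043884, 0.08102943748235703), 75.7441177368164)
```

View pics/w1.png

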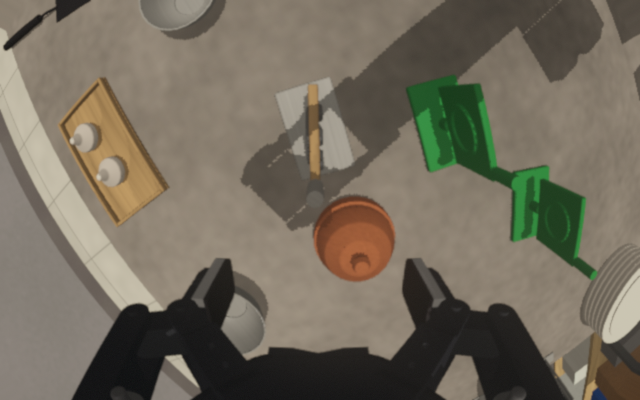

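The wrist view shows the peg at (315,197) and the board at (314,130), with clear space around the peg and the roaster at (354,238) below. The peg is at (0.541, 0.239) and the pivot at (0.519, 0.201). The foot's y axis is at 75.7°, so the turn is about 164° clockwise. Descend and grip.

>>> servo_tool(plan="0 0 0 0.6 -2.1 -1 -1;0 0 0 0 0 20 -1;0 0 0 0 0 20 -1;0 0 0 0 0 20 -1;0 0 0 0 0 20 -1;0 0 0 0 0 20 -1;0 0 0 0 0 12 -1;0 0 0 0 0 10 -1;0 0 0 0 0 0 1;0 0 0 0 0 0 1;0 0 0 0 0 0 1;0 0 0 0 0 0 1;0 0 0 0 0 0 1;0 0 0 0 0 0 1;0 0 0 0 0 0 1;0 0 0 0 0 0 1;0 0 0 0 0 0 1;0 0 0 0 0 0 1", newtons=20)

```text
clock: 7.2
eef_pos: [0.5416, 0.2394, 0.1509]
tool_rot: [-1.554, 2.729, -0.001]
contact_force: [-0.7, 0.3, 6.1]
width: 0.0149
gripper_force: 19.7
```

>>> servo_tool(plan="0 0 2.5 0 0 0 1;0 0 5 0 -3.9 0 1;0 0 5 0 -3.9 0 1;0 0 5 0 -3.9 0 1;0 0 5 0 -3.9 0 1;0 0 5 0 -3.9 0 1;0 0 5 0 -3.9 0 1;0 0 5 0 -3.9 0 1;0 0 5 0 -3.9 0 1;0 0 5 0 -3.9 0 1")

```text
clock: 8.2
eef_pos: [0.5627, 0.2122, 0.1509]
tool_rot: [-0.318, 3.123, 0.001]
contact_force: [1.9, 2.0, 4.6]
width: 0.0149
gripper_force: 19.6
```

Run:
```python
from h import *
s,R=state(); e=np.array(s["eef_pos"][:2])-[.519,.2008]; print(np.hypot(*e),np.degrees(np.arctan2(e[1],e[0])))
```

```text
t 8.2 tcp [0.5627 0.2122 0.1509] xang -168.38 zax [ 0.003  0.001 -1.   ] q [ 0.16  0.27  1.58  0.    1.29 -1.61] F [1.9 2.  4.6] w 0.01490948903246403 19.629089534282684
0.04512847225377118 14.64017572004211
```

On the arc at low force. Continue: 24 more steps.

>>> servo_tool(plan="0 0 5 0 -3.9 0 1;0 0 5 0 -3.9 0 1;0 0 5 0 -3.9 0 1;0 0 5 0 -3.9 0 1;0 0 5 0 -3.9 0 1;0 0 5 0 -3.9 0 1;0 0 5 0 -3.9 0 1;0 0 5 0 -3.9 0 1;0 0 5 0 -3.9 0 1;0 0 5 0 -3.9 0 1;0 0 5 0 -3.9 0 1;0 0 5 0 -3.9 0 1")

```text
clock: 9.4
eef_pos: [0.5501, 0.1691, 0.1509]
tool_rot: [1.287, 2.864, 0.002]
contact_force: [0.1, 1.3, 5.1]
width: 0.0145
gripper_force: 19.7
```

>>> servo_tool(plan="0 0 5 0 -3.9 0 1;0 0 5 0 -3.9 0 1;0 0 5 0 -3.9 0 1;0 0 5 0 -3.9 0 1;0 0 5 0 -3.9 0 1;0 0 5 0 -3.9 0 1;0 0 5 0 -3.9 0 1;0 0 5 0 -3.9 0 1;0 0 5 0 -3.9 0 1;0 0 5 0 -3.9 0 1;0 0 5 0 -3.9 0 1;0 0 2 0 -3.9 0 1;0 0 0 0 0 0 1;0 0 0 0 0 0 1")

```text
clock: 10.8
eef_pos: [0.507, 0.1595, 0.1509]
tool_rot: [-2.494, -1.908, -0.006]
contact_force: [1.4, 5.8, 4.9]
width: 0.0147
gripper_force: 19.6
```

Run:
```python
from h import *
s,R=state(); e=np.array(s["eef_pos"][:2])-[.519,.2008]; print(np.hypot(*e),np.degrees(np.arctan2(e[1],e[0])))
```

```text
t 10.8 tcp [0.507  0.1595 0.1509] xang 74.83 zax [ 0.002  0.003 -1.   ] q [0.08 0.09 1.78 0.   1.26 0.34] F [1.4 5.8 4.9] w 0.014701068770019497 19.59125965833664
0.043050152151210115 -106.22742433393937
```

The peg is at −106°, against a target of −104°. Release and rise, then check.

>>> servo_tool(plan="0 0 0 0 0 0 -1;0 0 0 0 0 0 -1;0 0 0 0 0 0 -1;0 0 0 0 0 0 -1;0 0 0 0 0 0 -1;0 0 0 0 0 0 -1;0 0 0 0 0 0 -1;0 0 0 0 0 -15 -1;0 0 0 0 0 -20 -1;0 0 0 0 0 -25 -1;0 0 0 0 0 -30 -1;0 0 0 0 0 -30 -1;0 0 0 -30 0 0 -1;0 0 0 -30 0 0 -1;0 0 0 0 0 0 -1;0 0 0 0 0 0 -1")

```text
clock: 12.4
eef_pos: [0.4908, 0.0997, 0.2712]
tool_rot: [2.496, 1.907, 0.002]
contact_force: [-0.4, 0.1, 0.8]
width: 0.0856
gripper_force: 0.0
```

Run:
```python
from h import *
state()
p,d,c=grab("wrist"); W=wcloud(c,d); cv2.imwrite("pics/w2.png",p[...,::-1])
near=np.hypot(W[...,0]-.52,W[...,1]-.2)<.09
z=W[...,2]
for n,lo,hi in(("pegtop",.179,.2),("board",.125,.145),("foot",.006,.018)):
    m=near&(z>lo)&(z<hi)
    if m.any(): print(n,m.sum(),cv2.minAreaRect(W[m][:,:2].astype(np.float32)))
p,d,c=grab("scene"); cv2.imwrite("pics/s2.png",p[...,::-1])
a=np.load("scene0.npz"); print("scene diff at roaster/other",np.abs(p.astype(int)-a["p"])[235:290,395:445].mean(),np.abs(p.astype(int)-a["p"])[235:310,155:220].mean())
```

```text
t 12.4 tcp [0.4908 0.0997 0.2712] xang 74.75 zax [ 0.002  0.    -1.   ] q [-0.04 -0.08  1.71  0.    1.5   0.22] F [-0.4  0.1  0.8] w 0.08555763357212871 0.0
pegtop 292 ((0.5054915547370911, 0.15853580832481384), (0.01573893055319786, 0.014713152311742306), 74.14311981201172)
board 1002 ((0.5229583382606506, 0.20880556106567383), (0.0926453098654747, 0.013154705055058002), 72.6424560546875)
foot 3987 ((0.5191559791564941, 0.20200736820697784), (0.130142480134964, 0.08098707348108292), 75.59516906738281)
scene diff at roaster/other 0.5503030303030303 0.5348376068376068
```

View pics/s2.png

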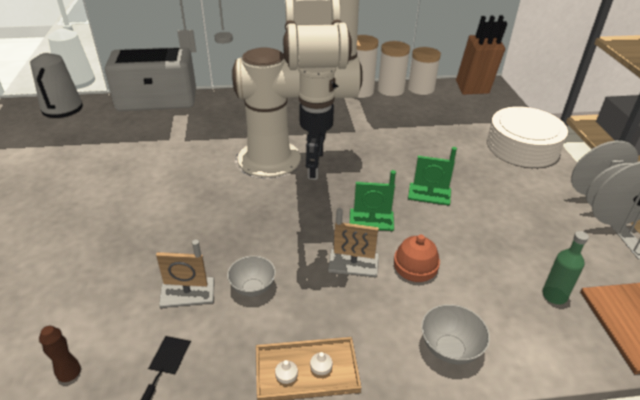

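The picture shows the three steam lines at (355,241) facing the front and the peg now at (339,215). The board is within 3° of square with its foot, and the roaster and the other sign are unmoved. Handing in.

```bash
python3 -c "
from workcell import ctrl
print(ctrl.hand_in())"
```

```text
the job is handed in; nothing more can be done
None
```

The sign beside the roaster now shows its steam lines to the front, within about 3° of square over its foot; the arm has let go, the roaster and the other sign are unmoved, and the job is handed in (it returned no verdict).

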